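# Key a stirrer shaft into its drive pulley on the assembly post

### The arm

A 6-joint arm with a two-finger parallel gripper is mounted at the origin on a cart in front of the work surface, level with it; the furniture and walls round the work are solid. World frame = base frame: x ahead of the robot, y to its left, z up, the work surface at z = 0. Lengths are in m, angles in rad, forces in N, time in s.
With the tool pointing down it reaches from about 0.35 to 0.85 m from the base axis. Payload 8.1 kg.
Tool frame: the origin (TCP) lies at the very end of the fingers, on their centre line; the grasp point (between the pads) lies robot.hold_point_z behind it (robot.hold_point_z is the distance from the TCP to the grasp point, in m); z points along the fingers, y is the direction in which the jaws open and shut (so a half turn about z gives the same grasp; the last joint's range is limited). The gripper opens to 93 mm and grips with 3 to 60 N. Pads are 15 mm wide; open, the fingers measure 128 mm over their backs; the gripper's body (75 mm by 188 mm) begins 65 mm behind the grasp point.
Start: joints at [-1.242, 0.13, 1.488, -0, 1.523, -0.085], TCP at [0.241, -0.549, 0.219] pointing down, gripper open.
Joint ranges: [-2.96, 2.96], [-0.89, 2.26], [0.02, 2.5], [-1.34, 4.48], [0, 2.73], [-2.66, 2.66]. Speed limits (rad/s): [2.39, 2.39, 2.79, 3.14, 3.14, 3.14].

### API

Orientations are given as a rotation vector (axis times angle).
In Python, from plant import robot, cams gives the robot as it stands. The module is installed in compiled form; this text tells all that it offers.
- The arm moves only by the tool step_arm, never from a script. Its argument "deltas" is a list of rows, each an object with "offset": the shift along the tool's x, y, z in cm, a list of three; "roll": the turn about the tool's z in rad. In form: [{"offset": [x, y, z], "roll": roll}, ...]. A call has 1 to 12 rows; each row shifts and turns the commanded pose from where the row before left it, along the tool's axes as they then stand; what a row does not reach is not made up. A row lasts 1/8 s, in which the tool goes at most 62.5 mm and 10.7 degrees, less where a joint would pass 70% of its speed; a pose out of reach is approached as far as the arm can. A call with a gripper value outside its range is refused whole. "fingers" is the finger opening in cm, from 0 to 9.3, set as the call begins (left out, the last holds). The fingers move at their own pace and stop on an object; "grip_force" is the grip in N (left out, the last holds). Time passes only in rows, so rows that do not move let the fingers close. It gives the time, the measured TCP pose, the force and the opening at its end, in the units of the state.
- robot.read_state(): the state, without advancing time (a new reading comes with each control period).
- cams.read_camera(name): name is "scene" or "side" or "wrist"; returns a dict with "pixels" (420x560x3 uint8, red, green, blue), "fx", "fy", "cx", "cy" (pixels), "extrinsics" (4x4, takes a point from world to camera coordinates). Camera axes: x right, y down, z forward; pixel columns grow to the right and rows downward; lengths in m; the calibration is good to about 2 mm. A picture is of the moment at which its call begins. There is no depth.
- robot.close_job(): hands the job in, once; it reports no verdict.
Trained networks look in a picture, given as the dict that the camera call returned (one of the last four; its "shot" number tells which), for a name from the list of things; names that differ only in an ending like _2 or _b are one class to them, and where a whole thing is asked for, a point or a joint stands for the part that bears it (a point fixed in the world has none). Each returns a list of dicts, best first, with "score" (0 to 1); they miss things now and then, are a little off and sometimes report something else, mostly with a low value. They report only what shows in the picture. A call takes as long as a camera call. They do not tell look-alikes from the thing itself.
- cams.boxes_of(picture, thing): "xy" ([column, row] in pixels, amid what is visible of it).
- cams.silhouettes(picture, thing): "mask" (420x560 bool, what is visible of it) and "xy" ([column, row] in pixels, amid what is visible of it).
- cams.pinpoint(picture, thing): "xy" ([column, row] in pixels: a listed point, or the origin of a listed thing).
The state is a dict: "t": time; "q": joint angles; "dq": joint speeds; "joint_torque": joint torques, N m; "tool_pos": TCP position; "orientation": TCP orientation; "force": force on the tool from outside, world axes, zero at the start; "wrist_torque": the same for the moment, N m; "opening": finger opening in m.
Only numpy, scipy, OpenCV 4.12 (cv2) and the standard library are available. Lean on these libraries where they do the work, as an engineer would, in place of code of your own. Each camera call takes 0.05 s, during which the arm holds its last target. There are 200 camera calls.

### The job

Set the aluminium drive pulley flat on top of the narrow steel assembly post, the same side up as now, with its bore over the brass pin, and let go of it. Then take the keyed shaft out of its blue holder by the black grip and push it down into the pulley, turning it until the brass key slips into the keyway, and press on against the spring pin until the shoulder sits flush on the pulley. Finish while still gripping the shaft and pressing it fully home (a colleague will fit the retaining screw); leave the bottles, vial, timer and dish where they are.

Things in the scene. Friction and masses are not known exactly. Their poses are not given: they have to be found in the camera images.
- pulley: loose aluminium pulley lying flat: 56 mm across, 32 mm high, about 0.16 kg, V groove round the rim between 5 and 27 mm height. Origin: middle of its underside, z up. Grip it across its rim. A 22.4 mm bore goes right through; a keyway 9.5 mm wide opens from the bore toward its own +x, 18.5 mm out from the axis, full height. A red mark on top lies just outside the keyway
- pulley_top (a point): middle of the pulley's top face, 32 mm above its origin, same axes. On the post the pulley is held only by weight and friction, so it can turn or shift a little
- shaft: loose keyed shaft, about 0.15 kg, upright in the holder. Origin: middle of the underside of its shoulder disc (48 mm across, 6 mm thick), which rests on the holder's rim; z up. Below it: steel shaft 20 mm across, 40 mm long. A brass key 7 mm wide points to the shaft's own +x, reaching 17 mm from the axis, from 2 to 22 mm below the origin; below that the shaft is plain and round
- shaft_grip (a point): middle of the black flat-sided grip, 30 mm above the shaft's origin, same axes. The grip runs from 6 to 51 mm above the origin, 40 mm long in x, 20 mm thick in y (squeeze it across y). Red marks on its top and on the shoulder show the key's side (+x)
- shaft_nose (a point): lower end of the shaft, 40 mm below its origin; the lowest 6 mm taper to 12 mm across
- holder: fixed blue round holder, 56 mm across, 50 mm high, on a grey 66 mm square foot; origin under its middle on the worktop. The shaft waits in it and lifts straight out (lift it 45 mm or more to be clear)
- post: fixed assembly post: grey base plate 90 x 90 x 10 mm with a steel tube 42 mm across standing on it, up to 65 mm above the worktop; origin under its middle on the worktop
- post_seat (a point): middle of the post's top end, 65 mm above the worktop: the ring, 29 mm bore and 42 mm outside, on which the pulley's underside rests
- centring_pin (a joint): brass spring pin in the post's middle: travel downward in m, 0 = up. Up, its cone stands 12 mm above the post's top (19 mm across at the foot, 6 mm at the tip) and centres the pulley loosely. Its spring pushes up 3 N at 0, 10 N at 0.020. With the shaft fully home in the pulley on the post, its nose is 8 mm below the post's top and the pin reads 0.020; let go, the pin lifts the shaft
- standard_1: white bottle with white cap, 47 mm across, 92 mm high; bystander, origin under its middle
- standard_2: white bottle with white cap, 47 mm across, 92 mm high; bystander, origin under its middle
- vial_1: vial with a black cap, 22 mm across, 46 mm high; bystander, origin under its middle
- timer: white countdown timer, 62 x 62 x 18 mm, lying flat; bystander, origin under its middle
- log_book: blue pocket log book, 106 x 76 x 10 mm, lying flat, does not move; origin under its middle
- petri_dish: clear petri dish with lid, 61 mm across, 14 mm high; bystander, origin under its middle
Not all that is in view belongs to the job. Leave any orange look-alike of the pulley alone. Leave any pink look-alike of the shaft alone.

How it is judged:
On the way:
1. the pulley lies flat and centred on the post's top, released, with the shaft not yet in it (horizontal distance between pulley and post_seat below 0.005 m and z of pulley in the frame of post_seat between -0.003 and 0.003 m and angle between pulley's own z axis and vertical below 0.06 rad and contact force between the fingers and pulley below 0.2 N and horizontal distance between shaft and post_seat above 0.03 m), for 0.2 s.
At the end, for the whole second after the job is handed in: Pulley untouched on the post (5 mm, height 3 mm, tilt 0.06 rad); shaft in it, shoulder within 2 mm of its top, axes within 3 mm, tilt under 0.06 rad, key within 0.2 rad of the keyway; spring pin down over 16.5 mm; fingers grip the shaft (over 2 N), which is at rest (horizontal distance between pulley and post_seat below 0.005 m and z of pulley in the frame of post_seat between -0.003 and 0.003 m and angle between each of pulley, shaft's own z axis and vertical below 0.06 rad and contact force between the fingers and pulley below 0.2 N and z of shaft in the frame of pulley_top below 0.002 m and horizontal distance between shaft and pulley_top below 0.003 m and angle between the x axis of shaft and the x axis of pulley, either way round below 0.2 rad and value of joint centring_pin above 0.0165 m and contact force between the fingers and shaft above 2 N and linear speed of shaft below 0.02 m/s); the arm keeps its last pose, push and grip.
It fails at once if a bystander (bottle, vial, timer or dish) is moved more than 30 mm (distance of any of standard_1, standard_2, vial_1, timer, petri_dish from where it was at the start of the episode above 0.03 m).
It also fails if it takes over 58 s, if anything falls off the work surface, if the arm or the gripper's body presses on something with over 40 N, if the wrist force passes 120 N, or if a joint passes its speed limit or range.

## Working session

There is one attempt and no reset: what is moved stays moved. The work goes in short steps, Python scripts to look and compute and a tool call to move; the robot and the scene stay as the last step left them, time stands still between calls to the robot, and variables do not carry over. Pictures are saved under pics/ and viewed, about 8 in all and at most 12, crops included, and the job is handed in when it is done.

Besides the shell and the picture viewer there is one more tool, called after "Request:" by a JSON object that holds its "method" and its "body". step_arm: Moves the arm, as the interface text tells. Its arguments: {"type":"object","properties":{"deltas":{"type":"array"},"fingers":{"type":"number"},"grip_force":{"type":"number"}},"required":["deltas"]}

```bash
mkdir -p pics
cat > h.py <<'E'
from plant import robot, cams
import numpy as np, cv2
from scipy.spatial.transform import Rotation as R
def save(p,n): cv2.imwrite('pics/'+n,cv2.cvtColor(p['pixels'],cv2.COLOR_RGB2BGR))
def ray(p,xy):
    E=np.array(p['extrinsics']);r=E[:3,:3];c=-r.T@E[:3,3]
    d=r.T@np.array([(xy[0]-p['cx'])/p['fx'],(xy[1]-p['cy'])/p['fy'],1.]);return c,d
def atz(p,xy,z):
    c,d=ray(p,xy);return c+d*(z-c[2])/d[2]
def proj(p,X):
    E=np.array(p['extrinsics']);v=E[:3,:3]@np.array(X)+E[:3,3];return np.array([p['fx']*v[0]/v[2]+p['cx'],p['fy']*v[1]/v[2]+p['cy']])
E
python3 - <<'E'
from h import *
s=robot.read_state();print({k:np.round(v,3) for k,v in s.items()},robot.hold_point_z)
Z=dict(pulley=0,pulley_top=.032,shaft=.05,shaft_grip=.08,holder=0,post=0,post_seat=.065,standard_1=0,vial_1=0,timer=0,petri_dish=0,log_book=0)
ims=[]
for n in('scene','side'):
    p=cams.read_camera(n);ims.append(p['pixels'])
    print(n,np.round(ray(p,(280,210)),2).tolist())
    for k,z in Z.items():
        for o in cams.pinpoint(p,k)[:3]: print(n,k,np.round(o['score'],2),np.round(o['xy']),np.round(atz(p,o['xy'],z),3))
    save(p,n+'0.png')
p=cams.read_camera('wrist');save(p,'wrist0.png')
E
```

```text
{'t': np.float64(0.0), 'q': array([-1.242,  0.131,  1.489,  0.   ,  1.523, -0.085]), 'dq': array([ 0.   ,  0.001, -0.002,  0.002,  0.001, -0.   ]), 'joint_torque': array([ 1.0000e-03, -5.5983e+01, -4.9176e+01,  7.7000e-02,  3.5000e-02,
       -0.0000e+00]), 'tool_pos': array([ 0.241, -0.549,  0.218]), 'orientation': array([-3.073, -0.645,  0.   ]), 'force': array([-0.51 ,  0.477, -0.038]), 'wrist_torque': array([-0.033,  0.052,  0.014]), 'opening': np.float64(0.093)} 0.0188
scene [[-0.17, 0.61, 1.01], [0.58, -0.32, -0.75]]
scene pulley 0.78 [346. 230.] [0.475 0.041 0.   ]
scene pulley 0.63 [336. 191.] [ 0.612 -0.012  0.   ]
scene pulley_top 0.94 [338. 190.] [0.59  0.001 0.032]
scene shaft 0.96 [265. 226.] [0.546 0.248 0.05 ]
scene shaft 0.62 [250. 260.] [0.465 0.328 0.05 ]
scene shaft 0.35 [164. 254.] [0.573 0.509 0.05 ]
scene shaft_grip 0.67 [251. 254.] [0.461 0.328 0.08 ]
scene shaft_grip 0.57 [267. 224.] [0.528 0.252 0.08 ]
scene shaft_grip 0.42 [323. 269.] [0.349 0.196 0.08 ]
scene post 0.94 [294. 212.] [0.592 0.134 0.   ]
scene post_seat 0.58 [293. 197.] [0.593 0.141 0.065]
scen
[... 723 characters left out ...]
 0.85 [278. 224.] [0.532 0.265 0.08 ]
side holder 0.68 [289. 270.] [0.464 0.326 0.   ]
side post 0.64 [284. 217.] [ 0.591  0.138 -0.   ]
side post_seat 0.74 [282. 198.] [0.598 0.138 0.065]
side post_seat 0.3 [244. 190.] [0.714 0.162 0.065]
side standard_1 0.6 [251. 200.] [0.723 0.117 0.   ]
side standard_1 0.58 [244. 190.] [0.774 0.08  0.   ]
side vial_1 0.62 [255. 177.] [ 0.787 -0.002  0.   ]
side vial_1 0.51 [290. 255.] [0.491 0.275 0.   ]
side timer 0.7 [324. 286.] [0.363 0.332 0.   ]
side timer 0.43 [283. 195.] [0.655 0.041 0.   ]
side petri_dish 0.87 [204. 289.] [0.609 0.489 0.   ]
side petri_dish 0.68 [309. 187.] [ 0.603 -0.038  0.   ]
side log_book 0.87 [338. 238.] [0.414 0.148 0.   ]
```

Run:
```python
import cv2,numpy as np
a=cv2.imread('pics/scene0.png')[130:330,130:400];b=cv2.imread('pics/side0.png')[130:330,170:370]
cv2.imwrite('pics/v1.png',np.hstack([cv2.resize(a,None,fx=1.7,fy=1.7*1.7),cv2.resize(b,None,fx=1.7,fy=1.7*1.7)])) if 0 else cv2.imwrite('pics/v1.png',cv2.resize(a,(800,592),interpolation=cv2.INTER_CUBIC))
```

```text
(no output)
```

View pics/v1.png

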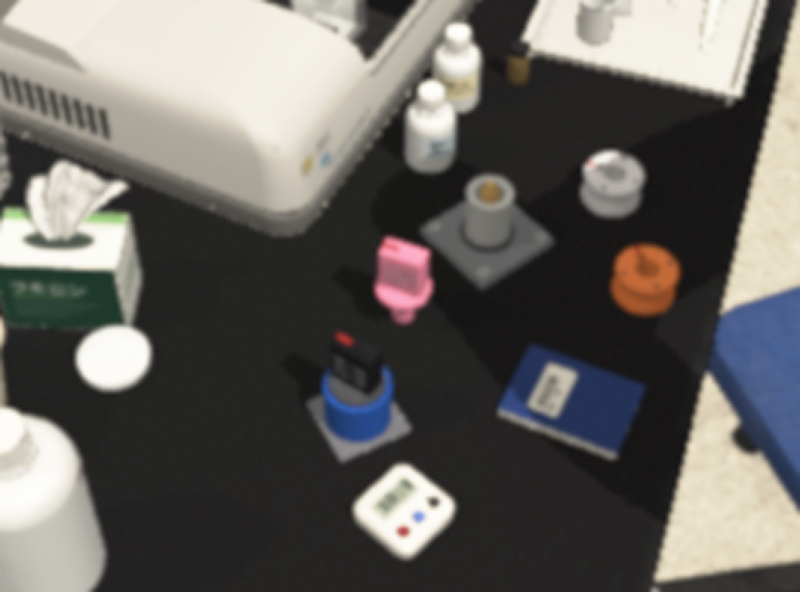

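The black shaft with the red-marked grip is in the blue holder (crop 358,390). The aluminium pulley is at crop (612,180), with the orange and pink look-alikes nearby, and the post is at (488,210). Next I move above the pulley.

Request:
{"method": "step_arm", "body": {"deltas": [{"offset": [4.4,-2.9,0],"roll": 0},{"offset": [4.4,-2.9,0],"roll": 0},{"offset": [4.4,-2.9,0],"roll": 0},{"offset": [4.4,-2.9,0],"roll": 0},{"offset": [4.4,-2.9,0],"roll": 0},{"offset": [4.4,-2.9,0],"roll": 0},{"offset": [4.4,-2.9,0],"roll": 0},{"offset": [4.4,-2.9,0],"roll": 0},{"offset": [4.4,-2.9,0],"roll": 0},{"offset": [4.4,-2.9,0],"roll": 0},{"offset": [4.4,-2.9,0],"roll": 0},{"offset": [4.4,-2.9,0],"roll": 0}]}}

```text
t: 2.85
tool_pos: [0.5856, -0.0168, 0.2188]
orientation: [3.074, 0.646, 0.001]
force: [0.7, -1.4, -0.0]
opening: 0.093
```

Run:
```python
from h import *
s=robot.read_state();print(s['t'],s['tool_pos'],s['orientation'],s['q'])
p=cams.read_camera('wrist');save(p,'w1.png')
print(np.round(ray(p,(280,210)),3).tolist(), p['fx'])
for k,z in dict(pulley=0,pulley_top=.032,post=0,post_seat=.065).items():
    for o in cams.pinpoint(p,k)[:3]: print(k,np.round(o['score'],2),np.round(o['xy']),np.round(atz(p,o['xy'],z),4))
hsv=cv2.cvtColor(p['pixels'],cv2.COLOR_RGB2HSV)
m=(((hsv[...,0]<8)|(hsv[...,0]>172))&(hsv[...,1]>140)&(hsv[...,2]>80)).astype(np.uint8)
n,l,st,c=cv2.connectedComponentsWithStats(m)
for i in range(1,n):
    if st[i,4]>15: print('red',st[i],c[i],atz(p,c[i],.032))
```

```text
2.85 [ 0.58561262 -0.01680461  0.21881195] [3.07431137e+00 6.45513796e-01 6.51954870e-04] [-1.16129703e-01  9.18106393e-02  1.52934064e+00 -9.85817918e-05
  1.51997068e+00  1.04074429e+00]
[[0.654, 0.011, 0.385], [-0.239, -0.112, -0.964]] 355.8050223851297
pulley 0.94 [267. 169.] [ 0.595  -0.0017  0.    ]
pulley 0.55 [202. 253.] [0.4745 0.0283 0.    ]
pulley_top 0.93 [265. 175.] [ 0.5939 -0.0019  0.032 ]
post 0.6 [150. 116.] [0.5965 0.1319 0.    ]
post_seat 0.62 [125. 119.] [0.5953 0.1307 0.065 ]
```

View pics/w1.png

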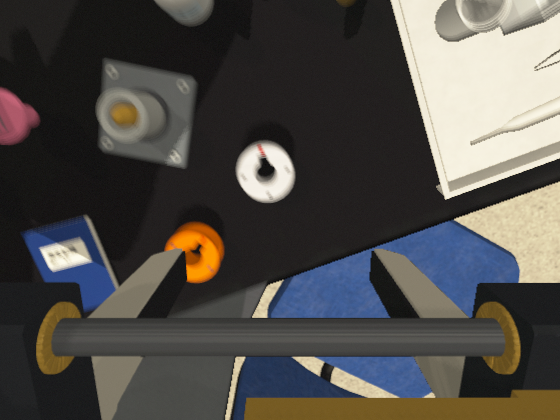

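Run:
```python
from h import *
p=cams.read_camera('wrist');q=p['pixels'];print(p['shot'])
hsv=cv2.cvtColor(q,cv2.COLOR_RGB2HSV)
w=hsv[130:215,220:310];m=((w[...,0]<8)|(w[...,0]>172))&(w[...,1]>90)&(w[...,2]>80)
ys,xs=np.nonzero(m);print(len(xs));r=atz(p,(xs.mean()+220,ys.mean()+130),.032);print('red',r, 'ang',np.degrees(np.arctan2(*(r-[.594,-.0018,0])[[1,0]])))
s=cams.silhouettes(p,'pulley')[0]['mask']
g=((q.min(2)>120)&s).astype(np.uint8);c=max(cv2.findContours(g,0,1)[0],key=cv2.contourArea)
e=cv2.fitEllipse(cv2.convexHull(c));print(e,atz(p,e[0],.032))
im=cv2.cvtColor(q,cv2.COLOR_RGB2BGR).copy();B=cv2.resize(im,None,fx=4,fy=4,interpolation=cv2.INTER_CUBIC)
def circ(c,r,col):
    P=[proj(p,[c[0]+r*np.cos(t),c[1]+r*np.sin(t),c[2]])*4+1.5 for t in np.linspace(0,6.28,60)];cv2.polylines(B,[np.int32(P)],True,col,1)
circ((.594,-.0018,.032),.028,(0,0,255));circ((.595,.134,.065),.021,(0,255,0));circ((.595,.134,.065),.0145,(0,255,0))
cv2.imwrite('pics/v2.png',B[200:800,360:1160])
for n in('scene','side'):
    k=cams.read_camera(n)
    print(n,[np.round(atz(k,o['xy'],.065),4) for o in cams.pinpoint(k,'post_seat')[:1]],[np.round(atz(k,o['xy'],.0),4) for o in cams.pinpoint(k,'post')[:1]])
    if n=='scene': print('machine corner',atz(k,(231,208),0),atz(k,(250,180),0))
```

```text
5
27
red [0.61314999 0.00904123 0.032     ] ang 29.51514594685131
((266.1656799316406, 172.47915649414062), (54.4110221862793, 56.3222541809082), 1.072924256324768) [ 0.59521483 -0.00329114  0.032     ]
scene [array([0.5914, 0.1388, 0.065 ])] [array([0.5971, 0.1269, 0.    ])]
machine corner [0.6826342  0.28666386 0.        ] [0.75988592 0.19263095 0.        ]
side [array([0.5953, 0.1314, 0.065 ])] [array([0.5934, 0.1383, 0.    ])]
```

View pics/v2.png

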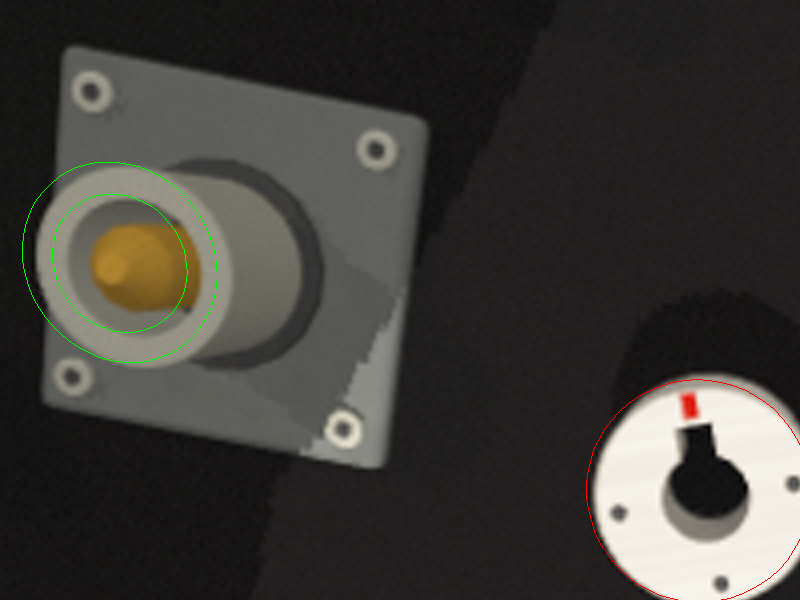

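The overlay puts the ring about 4 px right of my guess, so the post is at about (0.597, 0.133). The pulley centre is about (0.595, -0.003), with its mark pointing at about 33° yaw. Next I descend and grip it.

Request:
{"method": "step_arm", "body": {"deltas": [{"offset": [1.42,-0.85,3.0],"roll": 0},{"offset": [0,0,5],"roll": 0},{"offset": [0,0,5],"roll": 0},{"offset": [0,0,4.5],"roll": 0},{"offset": [0,0,2.5],"roll": 0},{"offset": [0,0,1.6],"roll": 0},{"offset": [0,0,0],"roll": 0},{"offset": [0,0,0],"roll": 0}]}}

```text
t: 4.5
tool_pos: [0.5952, -0.0051, 0.0037]
orientation: [3.074, 0.645, 0.002]
force: [0.4, -0.6, 0.5]
opening: 0.093
```

Request:
{"method": "step_arm", "body": {"deltas": [{"offset": [0,0,0],"roll": 0},{"offset": [0,0,0],"roll": 0},{"offset": [0,0,0],"roll": 0},{"offset": [0,0,0],"roll": 0},{"offset": [0,0,0],"roll": 0},{"offset": [0,0,0],"roll": 0}], "fingers": 4.5, "grip_force": 25}}

```text
t: 5.25
tool_pos: [0.5944, -0.0047, 0.0028]
orientation: [-3.074, -0.645, -0.0]
force: [-1.4, 2.0, 2.2]
opening: 0.0558
```

Request:
{"method": "step_arm", "body": {"deltas": [{"offset": [0,0,-2],"roll": 0},{"offset": [0,0,-4],"roll": 0},{"offset": [0,0,-4],"roll": 0},{"offset": [1.44,-3.12,0],"roll": 0},{"offset": [1.44,-3.12,0],"roll": 0},{"offset": [1.44,-3.12,0],"roll": 0},{"offset": [1.44,-3.12,0],"roll": 0},{"offset": [0,0,0],"roll": 0},{"offset": [0,0,0],"roll": 0}]}}

```text
t: 6.38
tool_pos: [0.5972, 0.1321, 0.1034]
orientation: [3.074, 0.646, 0.001]
force: [0.6, -0.8, -1.1]
opening: 0.0555
```

Run:
```python
from h import *
s=robot.read_state();t=s['tool_pos'];print(s['t'],t,s['orientation'],s['opening'],s['force'])
T=[]
for n in('wrist','side','scene'):
    p=cams.read_camera(n);q=p['pixels']
    B=cv2.resize(cv2.cvtColor(q,cv2.COLOR_RGB2BGR),None,fx=4,fy=4,interpolation=cv2.INTER_CUBIC)
    def circ(c,r,col):
        P=[proj(p,[c[0]+r*np.cos(a),c[1]+r*np.sin(a),c[2]])*4+1.5 for a in np.linspace(0,6.28,60)];cv2.polylines(B,[np.int32(P)],True,col,1)
    zb=t[2]-.003
    circ((t[0],t[1],zb+.032),.028,(0,0,255));circ((t[0],t[1],zb),.028,(0,0,255))
    for r in(.021,.0145):circ((.597,.133,.065),r,(0,255,0))
    circ((.597,.133,.01),.021,(0,255,255))
    for k in('pulley_top','pulley','post_seat','post'):
        for o in cams.pinpoint(p,k)[:1]:
            z=dict(pulley_top=zb+.032,pulley=zb,post_seat=.065,post=0)[k];print(n,k,np.round(o['score'],2),np.round(o['xy']),np.round(atz(p,o['xy'],z),4))
    c=np.int32(proj(p,[t[0],t[1],zb-.01])*4);x,y=np.clip(c-[200,250],0,[1800,1180]);T.append(B[y:y+500,x:x+400])
    T[-1]=cv2.resize(T[-1],(266,333)) if 0 else T[-1][:, 60:326] if n!='wrist' else cv2.resize(B[:1680,:2240],(266,200))
    if n=='wrist': T[-1]=cv2.copyMakeBorder(T[-1],0,300,0,0,0)
cv2.imwrite('pics/v3.png',np.hstack([a[:500] for a in T]))
```

```text
6.375 [0.59715399 0.13213253 0.10341621] [3.07382959e+00 6.45938394e-01 9.78735459e-04] 0.05548062783839134 [ 0.59685489 -0.76353055 -1.07391027]
wrist pulley_top 0.96 [278. 293.] [0.5973 0.1297 0.1324]
wrist pulley 0.85 [324. 372.] [0.5468 0.0793 0.1004]
wrist post_seat 0.85 [274. 247.] [0.5918 0.1301 0.065 ]
wrist post 0.76 [276. 210.] [0.5977 0.1313 0.    ]
side pulley_top 0.71 [334. 201.] [0.4242 0.1661 0.1324]
side pulley 0.69 [281. 184.] [0.6075 0.1244 0.1004]
side post_seat 0.84 [281. 198.] [0.599  0.1424 0.065 ]
side post 0.93 [283. 219.] [0.5892 0.1471 0.    ]
scene pulley_top 0.89 [348. 222.] [0.4107 0.0947 0.1324]
scene pulley 0.82 [296. 183.] [0.6059 0.128  0.1004]
scene post_seat 0.76 [298. 196.] [0.589  0.1304 0.065 ]
scene post 0.85 [293. 211.] [0.5977 0.136  0.    ]
```

View pics/v3.png

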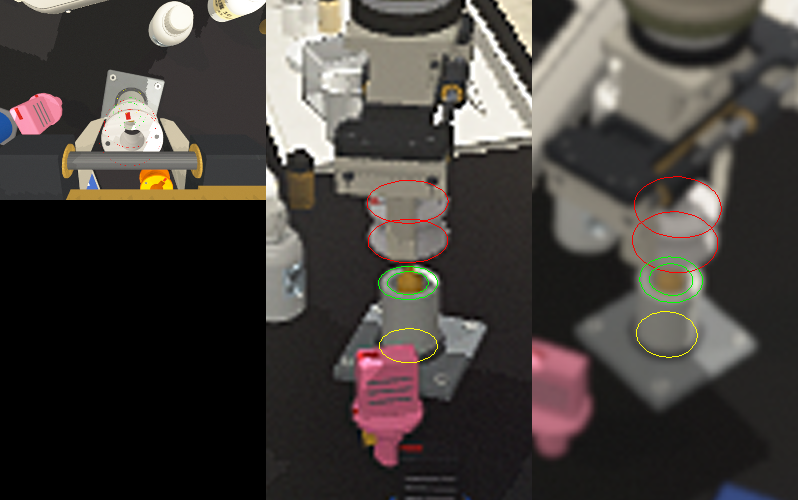

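Side and scene overlays agree with the post at (0.597, 0.133). In the wrist view the pulley may sit slightly back of the TCP, so I'm fitting its top ellipse.

Run:
```python
from h import *
s=robot.read_state();t=s['tool_pos'];print(t)
p=cams.read_camera('wrist');q=p['pixels']
B=cv2.resize(cv2.cvtColor(q,cv2.COLOR_RGB2BGR),None,fx=3,fy=3,interpolation=cv2.INTER_CUBIC)
def circ(c,r,col):
    P=[proj(p,[c[0]+r*np.cos(a),c[1]+r*np.sin(a),c[2]])*3+1 for a in np.linspace(0,6.28,60)];cv2.polylines(B,[np.int32(P)],True,col,1)
z=t[2]+.029
circ((t[0],t[1],z),.028,(0,0,255));circ((t[0],t[1],z),.0112,(0,0,255))
for r in(.021,.0145):circ((.597,.133,.065),r,(0,255,0))
cv2.imwrite('pics/v4.png',B[400:1000,500:1200])
```

```text
[0.59689708 0.13252963 0.10260875]
```

View pics/v4.png

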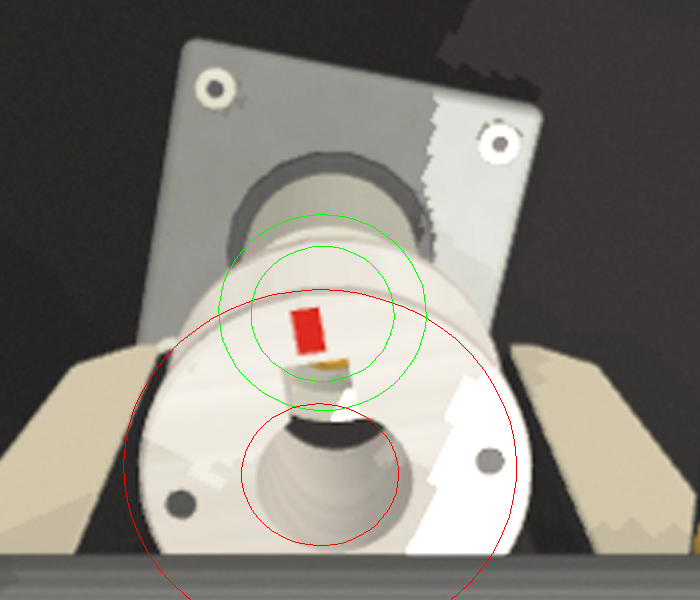

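The pulley is centred between the fingers (crop x≈335), and the whole wrist image is shifted about 2 mm from calibration. The post axis lies within about 1 mm of the pulley, so I'm lowering it.

Request:
{"method": "step_arm", "body": {"deltas": [{"offset": [0,-0.05,1.5],"roll": 0},{"offset": [0,0,1.0],"roll": 0},{"offset": [0,0,0.5],"roll": 0},{"offset": [0,0,0.3],"roll": 0},{"offset": [0,0,0.1],"roll": 0},{"offset": [0,0,0],"roll": 0},{"offset": [0,0,0],"roll": 0}]}}

```text
t: 8.05
tool_pos: [0.597, 0.133, 0.0691]
orientation: [3.075, 0.645, 0.001]
force: [-0.9, 0.4, -0.6]
opening: 0.0555
```

Request:
{"method": "step_arm", "body": {"deltas": [{"offset": [0,0,0.1],"roll": 0},{"offset": [0,0,0.08],"roll": 0},{"offset": [0,0,0],"roll": 0},{"offset": [0,0,0],"roll": 0}]}}

```text
t: 8.55
tool_pos: [0.597, 0.133, 0.0677]
orientation: [3.074, 0.645, 0.001]
force: [-1.9, -0.2, 6.4]
opening: 0.0558
```

Contact at the expected height, so I release and rise.

Request:
{"method": "step_arm", "body": {"deltas": [{"offset": [0,0,0],"roll": 0},{"offset": [0,0,0],"roll": 0},{"offset": [0,0,0],"roll": 0},{"offset": [0,0,0],"roll": 0},{"offset": [0,0,-2],"roll": 0},{"offset": [0,0,-4],"roll": 0},{"offset": [0,0,-5],"roll": 0},{"offset": [-2,0,-4],"roll": 0},{"offset": [-3,0,0],"roll": 0},{"offset": [-3,0,0],"roll": 0},{"offset": [0,0,0],"roll": 0}], "fingers": 9.3}}

```text
t: 9.93
tool_pos: [0.5228, 0.1004, 0.2187]
orientation: [3.074, 0.644, 0.003]
force: [0.6, 0.5, 0.0]
opening: 0.0929
```

Run:
```python
from h import *
s=robot.read_state();t=s['tool_pos'];print(t,s['q'])
P={}
for n in('wrist','side','scene'):
    p=cams.read_camera(n);P[n]=p
    for k,z in dict(pulley_top=.097,shaft=.05,shaft_grip=.08).items():
        for o in cams.pinpoint(p,k)[:2]: print(n,k,np.round(o['score'],2),np.round(o['xy']),np.round(atz(p,o['xy'],z),4))
def big(p,f): return cv2.resize(cv2.cvtColor(p['pixels'],cv2.COLOR_RGB2BGR),None,fx=f,fy=f,interpolation=cv2.INTER_CUBIC)
def circ(B,p,f,c,r,col):
    Q=[proj(p,[c[0]+r*np.cos(a),c[1]+r*np.sin(a),c[2]])*f+f/2-.5 for a in np.linspace(0,6.28,60)];cv2.polylines(B,[np.int32(Q)],True,col,1)
p=P['wrist'];f=3;B=big(p,f)
circ(B,p,f,(.597,.133,.097),.028,(0,0,255));circ(B,p,f,(.597,.133,.097),.0112,(0,0,255))
c=np.int32(proj(p,(.597,.133,.097))*f);x,y=np.maximum(c-[200,300],0);A=B[y:y+600,x:x+400]
p=P['side'];f=5;B=big(p,f);circ(B,p,f,(.597,.133,.097),.028,(0,0,255));circ(B,p,f,(.463,.327,.05),.024,(0,255,0))
c=np.int32(proj(p,(.53,.23,.08))*f);x,y=np.maximum(c-[200,300],0);C=B[y:y+600,x:x+400]
cv2.imwrite('pics/v5.png',np.hstack([cv2.copyMakeBorder(i,0,600-i.shape[0],0,400-i.shape[1],0) for i in(A,C)]))
```

```text
[0.52278425 0.10036575 0.21867323] [ 9.33861243e-02 -5.49308696e-02  1.67815157e+00 -5.68812019e-05
  1.51646868e+00  1.25092778e+00]
wrist pulley_top 0.83 [317. 252.] [0.4978 0.0502 0.097 ]
wrist pulley_top 0.63 [278. 106.] [0.5957 0.1303 0.097 ]
wrist shaft 0.66 [ 33. 150.] [0.4684 0.3235 0.05  ]
wrist shaft_grip 0.94 [130. 109.] [0.5445 0.2411 0.08  ]
wrist shaft_grip 0.58 [  6. 157.] [0.465  0.3258 0.08  ]
side pulley_top 0.69 [285. 187.] [0.5948 0.1253 0.097 ]
side pulley_top 0.68 [334. 201.] [0.445  0.1203 0.097 ]
side shaft 0.92 [280. 227.] [0.5412 0.2407 0.05  ]
side shaft 0.85 [288. 256.] [0.4647 0.3311 0.05  ]
side shaft_grip 0.89 [280. 223.] [0.5304 0.2604 0.08  ]
side shaft_grip 0.66 [289. 246.] [0.4644 0.3285 0.08  ]
scene pulley_top 0.95 [295. 188.] [0.593  0.1375 0.097 ]
scene pulley_top 0.67 [350. 216.] [0.4467 0.0622 0.097 ]
scene shaft 0.73 [252. 259.] [0.4658 0.3222 0.05  ]
scene shaft 0.71 [265. 228.] [0.5406 0.25   0.05  ]
scene shaft_grip 0.63 [252. 254.] [0.4608 0.3249 0.08  ]
scene shaft_grip 0.56 [268. 222.] [0.5337 0.2478 0.08  ]
```

View pics/v5.png

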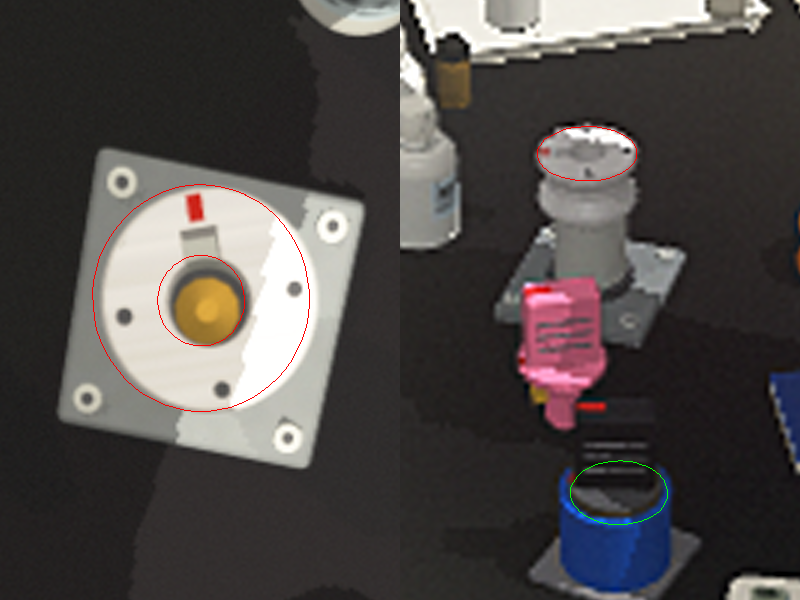

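The pulley is seated flat with the pin showing centrally in the bore, and the side overlay matches (0.597, 0.133). The red mark gives a keyway yaw of about 32°. Next I look at the shaft from above.

Request:
{"method": "step_arm", "body": {"deltas": [{"offset": [-0.65,-4.63,0],"roll": 0},{"offset": [-0.65,-4.63,0],"roll": 0},{"offset": [-0.65,-4.63,0],"roll": 0},{"offset": [-0.65,-4.63,0],"roll": 0},{"offset": [-0.65,-4.63,0],"roll": 0},{"offset": [0,0,0],"roll": 0},{"offset": [0,0,0],"roll": 0}]}}

```text
t: 11.4
tool_pos: [0.4008, 0.2994, 0.2168]
orientation: [3.074, 0.646, 0.0]
force: [-0.1, -0.3, -0.9]
opening: 0.0926
```

Run:
```python
from h import *
s=robot.read_state();t=s['tool_pos'];print(t,s['q'],s['orientation'])
p=cams.read_camera('wrist');f=3
for k,z in dict(holder=0,shaft=.05,shaft_grip=.08).items():
    for o in cams.pinpoint(p,k)[:2]: print(k,np.round(o['score'],2),np.round(o['xy']),np.round(atz(p,o['xy'],z),4))
B=cv2.resize(cv2.cvtColor(p['pixels'],cv2.COLOR_RGB2BGR),None,fx=f,fy=f,interpolation=cv2.INTER_CUBIC)
def circ(c,r,col):
    Q=[proj(p,[c[0]+r*np.cos(a),c[1]+r*np.sin(a),c[2]])*f+1 for a in np.linspace(0,6.28,60)];cv2.polylines(B,[np.int32(Q)],True,col,1)
circ((.464,.327,.056),.024,(0,255,0));circ((.464,.327,.05),.028,(0,255,255))
circ((.464,.327,.101),.002,(0,0,255))
c=np.int32(proj(p,(.464,.327,.06))*f);x,y=np.clip(c-[350,300],0,[980,660]);print(x,y)
cv2.imwrite('pics/v6.png',B[y:y+600,x:x+700])
```

```text
[0.40080871 0.29943287 0.21680043] [ 5.39488568e-01 -1.41022597e-01  1.76199539e+00 -5.02586740e-04
  1.52071138e+00  1.69574808e+00] [3.07385047e+00 6.46435558e-01 1.21236676e-04]
holder 0.39 [233. 199.] [0.3647 0.3352 0.    ]
shaft 0.96 [281. 119.] [0.4648 0.3221 0.05  ]
shaft 0.9 [402.  72.] [0.5443 0.2413 0.05  ]
shaft_grip 0.92 [408.  67.] [0.5431 0.2468 0.08  ]
shaft_grip 0.75 [278. 118.] [0.4651 0.3258 0.08  ]
477 54
```

View pics/v6.png

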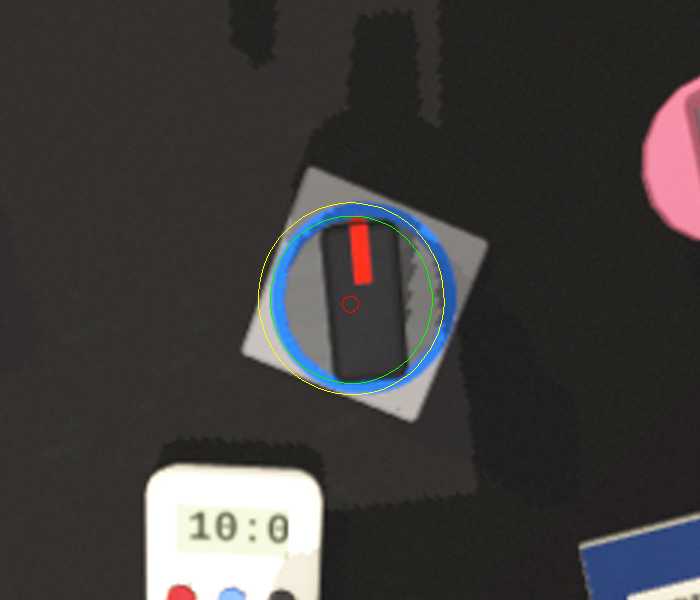

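Seen from above, the grip axis is 3.7° left of tool x (yaw about 27.4°), with the key side forward. The holder centre, after removing the wrist bias, is about (0.464, 0.326). Next I grip the shaft.

Request:
{"method": "step_arm", "body": {"deltas": [{"offset": [3.43,0.05,2],"roll": 0},{"offset": [3.43,0.05,3],"roll": 0},{"offset": [0,0,4.5],"roll": -0.065},{"offset": [0,0,4],"roll": 0},{"offset": [0,0,1.4],"roll": 0},{"offset": [0,0,0.5],"roll": 0},{"offset": [0,0,0],"roll": 0},{"offset": [0,0,0],"roll": 0}], "fingers": 5}}

```text
t: 12.6
tool_pos: [0.4651, 0.327, 0.0648]
orientation: [-3.051, -0.745, -0.005]
force: [1.1, 0.3, -1.1]
opening: 0.0503
```

Request:
{"method": "step_arm", "body": {"deltas": [{"offset": [0,0,0],"roll": 0},{"offset": [0,0,0],"roll": 0},{"offset": [0,0,0],"roll": 0},{"offset": [0,0,0],"roll": 0},{"offset": [0,0,0],"roll": 0},{"offset": [0,0,0],"roll": 0}], "fingers": 1.2, "grip_force": 45}}

```text
t: 13.35
tool_pos: [0.4639, 0.3263, 0.0629]
orientation: [3.052, 0.745, 0.0]
force: [-0.4, -1.3, 2.3]
opening: 0.0196
```

Request:
{"method": "step_arm", "body": {"deltas": [{"offset": [0,0,-2],"roll": 0},{"offset": [0,0,-3.5],"roll": 0},{"offset": [0,0,-3.5],"roll": 0},{"offset": [0,0,-3.2],"roll": 0},{"offset": [0.58,4.66,0],"roll": 0},{"offset": [0.58,4.66,0],"roll": 0},{"offset": [0.58,4.66,0],"roll": 0},{"offset": [0.58,4.66,0],"roll": 0},{"offset": [0.58,4.66,0],"roll": 0},{"offset": [0,0,1],"roll": -0.087},{"offset": [0,0,0],"roll": 0},{"offset": [0,0,0],"roll": 0}]}}

```text
t: 14.85
tool_pos: [0.5968, 0.1335, 0.1757]
orientation: [-3.017, -0.875, -0.001]
force: [0.3, 0.0, -2.6]
opening: 0.0194
```

Run:
```python
from h import *
s=robot.read_state();t=s['tool_pos'];print(t,s['q'],s['orientation'],s['opening'],s['force'])
T=[]
for n,f,w,h in(('wrist',3,400,600),('side',6,400,300),('scene',6,400,300)):
    p=cams.read_camera(n)
    B=cv2.resize(cv2.cvtColor(p['pixels'],cv2.COLOR_RGB2BGR),None,fx=f,fy=f,interpolation=cv2.INTER_CUBIC)
    def circ(c,r,col):
        Q=[proj(p,[c[0]+r*np.cos(a),c[1]+r*np.sin(a),c[2]])*f+f/2-.5 for a in np.linspace(0,6.28,60)];cv2.polylines(B,[np.int32(Q)],True,col,1)
    o=t-[0,0,.0129]
    circ(o,.024,(0,255,0));circ(o-[0,0,.034],.01,(0,255,0));circ((.597,.133,.097),.028,(0,0,255));circ((.597,.133,.097),.0112,(0,0,255))
    c=np.int32(proj(p,(.597,.133,.12))*f);H,W=B.shape[:2];x,y=np.clip(c-[w//2,h//2],0,[W-w,H-h]);T.append(B[y:y+h,x:x+w])
cv2.imwrite('pics/v7.png',np.hstack([T[0],np.vstack(T[1:])]))
```

```text
[0.59681263 0.13345975 0.17565011] [1.36064861e-01 1.83380930e-01 1.50833499e+00 1.90416149e-04
 1.44944240e+00 1.14215652e+00] [-3.01708526e+00 -8.75227536e-01 -7.18221727e-04] 0.01944517929372571 [ 0.26381724  0.03418185 -2.55162482]
```

View pics/v7.png

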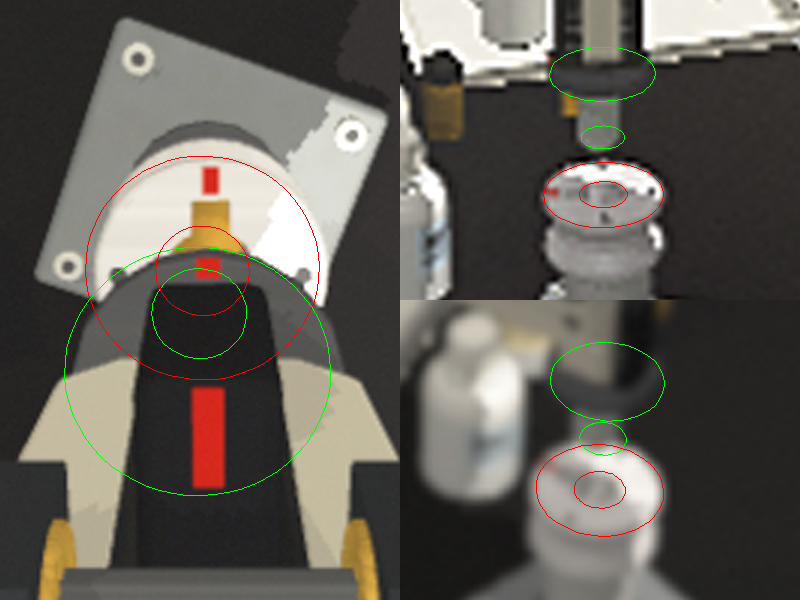

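In the wrist view the key, shoulder mark and pulley mark line up at column ~209, and the side and scene overlays agree. I start inserting.

Request:
{"method": "step_arm", "body": {"deltas": [{"offset": [0,0,1.5],"roll": 0},{"offset": [0,0,1.0],"roll": 0},{"offset": [0,0,0.8],"roll": 0},{"offset": [0,0,0.7],"roll": 0},{"offset": [0,0,0],"roll": 0},{"offset": [0,0,0],"roll": 0}]}}

```text
t: 15.75
tool_pos: [0.5972, 0.1329, 0.1352]
orientation: [3.017, 0.877, 0.001]
force: [-0.1, 0.1, -0.3]
opening: 0.0199
```

Request:
{"method": "step_arm", "body": {"deltas": [{"offset": [0,0,0.4],"roll": 0},{"offset": [0,0,0.3],"roll": 0},{"offset": [0,0,0.3],"roll": 0},{"offset": [0,0,0],"roll": 0},{"offset": [0,0,0],"roll": 0}]}}

```text
t: 16.38
tool_pos: [0.5972, 0.133, 0.1253]
orientation: [3.017, 0.877, 0.001]
force: [0.1, -0.1, 2.7]
opening: 0.0195
```

The key is about 6 mm into the keyway and the force matches the pin spring alone. I continue.

Request:
{"method": "step_arm", "body": {"deltas": [{"offset": [0,0,0.4],"roll": 0},{"offset": [0,0,0.4],"roll": 0},{"offset": [0,0,0.3],"roll": 0},{"offset": [0,0,0.2],"roll": 0},{"offset": [0,0,0],"roll": 0},{"offset": [0,0,0],"roll": 0}]}}

```text
t: 17.12
tool_pos: [0.5973, 0.133, 0.1123]
orientation: [3.017, 0.877, 0.001]
force: [-2.1, -0.4, 7.4]
opening: 0.0198
```

Request:
{"method": "step_arm", "body": {"deltas": [{"offset": [0,0,0.15],"roll": 0},{"offset": [0,0,0.1],"roll": 0},{"offset": [0,0,0],"roll": 0},{"offset": [0,0,0],"roll": 0},{"offset": [0,0,0],"roll": 0}]}}

```text
t: 17.75
tool_pos: [0.5973, 0.133, 0.11]
orientation: [3.017, 0.877, 0.002]
force: [-1.8, 0.8, 8.2]
opening: 0.0198
```

Request:
{"method": "step_arm", "body": {"deltas": [{"offset": [0,0,0.1],"roll": 0},{"offset": [0,0,0.06],"roll": 0},{"offset": [0,0,0],"roll": 0},{"offset": [0,0,0],"roll": 0},{"offset": [0,0,0],"roll": 0}]}}

```text
t: 18.38
tool_pos: [0.5975, 0.133, 0.1099]
orientation: [3.016, 0.877, 0.002]
force: [-7.2, -0.4, 17.7]
opening: 0.0201
```

It hit a hard stop at the home height, TCP 0.1099. I ease the side load slightly and check the views.

Request:
{"method": "step_arm", "body": {"deltas": [{"offset": [-0.05,-0.03,0.02],"roll": 0},{"offset": [0,0,0],"roll": 0},{"offset": [0,0,0],"roll": 0},{"offset": [0,0,0],"roll": 0}]}}

```text
t: 18.88
tool_pos: [0.5974, 0.133, 0.1099]
orientation: [3.016, 0.877, 0.004]
force: [-4.6, -0.5, 17.2]
opening: 0.0197
```

Run:
```python
from h import *
s=robot.read_state();t=s['tool_pos'];print(t,s['orientation'],s['opening'],s['force'],s['wrist_torque'])
T=[]
for n,f,w,h in(('wrist',3,400,600),('side',6,400,300),('scene',6,400,300)):
    p=cams.read_camera(n)
    B=cv2.resize(cv2.cvtColor(p['pixels'],cv2.COLOR_RGB2BGR),None,fx=f,fy=f,interpolation=cv2.INTER_CUBIC)
    def circ(c,r,col):
        Q=[proj(p,[c[0]+r*np.cos(a),c[1]+r*np.sin(a),c[2]])*f+f/2-.5 for a in np.linspace(0,6.28,60)];cv2.polylines(B,[np.int32(Q)],True,col,1)
    circ((.597,.133,.097),.028,(0,0,255));circ((.597,.133,.065),.021,(0,255,255))
    c=np.int32(proj(p,(.597,.133,.1))*f);H,W=B.shape[:2];x,y=np.clip(c-[w//2,h//2],0,[W-w,H-h]);T.append(B[y:y+h,x:x+w])
cv2.imwrite('pics/v8.png',np.hstack([T[0],np.vstack(T[1:])]))
s=robot.read_state();print(s['tool_pos'],s['force'])
```

```text
[0.59738456 0.13302961 0.10991664] [3.01624354 0.87691852 0.0040986 ] 0.019656675453290137 [-4.57222026 -0.47867643 17.19604872] [-0.14926296  1.21952169 -0.01813144]
[0.59735239 0.13301434 0.10988307] [-4.7258354  -0.73114489 18.1419415 ]
```

View pics/v8.png

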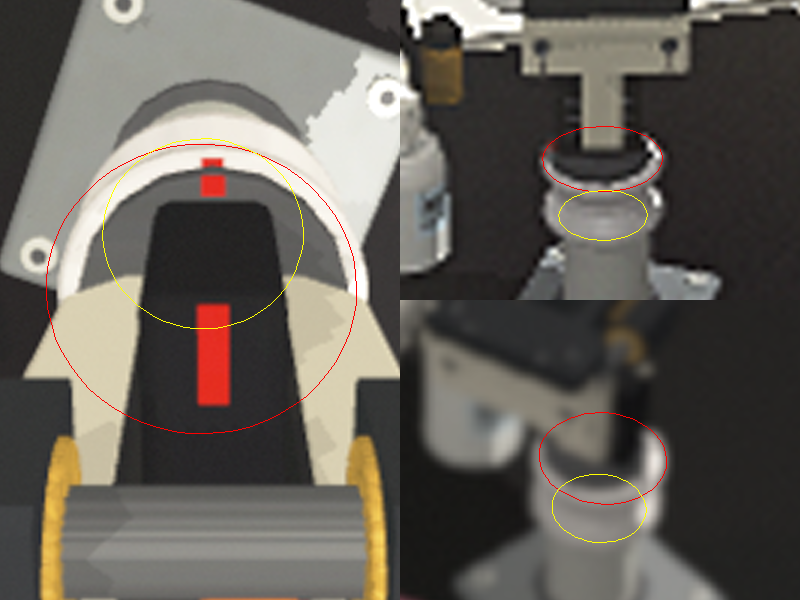

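The shoulder sits flush, the pulley and shaft marks line up at column ~212, and the fingers are well above the pulley. Handing in.

```bash
python3 -c "
from plant import robot
print(robot.close_job());s=robot.read_state();print(s['t'],s['tool_pos'],s['force'],s['opening'])"
```

```text
the job is handed in; nothing more can be done
None
the job is handed in; nothing more can be done
```

I set the pulley on the post and let go of it. I then inserted the shaft with its key in the keyway and pressed it home against the spring pin. The job was handed in at about 19 s with the gripper still holding and pressing the shaft; it reports no verdict.

**Last checks:**
- **Height:** the tool stopped at z = 0.1099 m, exactly the height worked out for the shaft fully home. A further 1.6 mm of commanded travel only raised the force.
- **Force:** about 17–18 N of upward reaction on the tool. That is more than the spring's 10 N, so the shoulder is bearing on the pulley. The pin's travel was not read directly.
- **Grip:** finger opening 19.7 mm at a 45 N setting. The fingertips sit above the shoulder, clear of the pulley.
- **Pictures:** the pulley lay flat and centred before insertion. At the end the shoulder was flush and the marks were in line.

**Disagreements:**
- The wrist camera read about 2 mm off sideways compared with the side and scene cameras; I corrected for this.
- A side force of about 5 N remained at the end, with no visible shift of the pulley.

The bottles, vial, timer, dish and both look-alikes were not touched on purpose. I did not measure their positions again at the end.

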